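Crank the sample lift level with the insulated box

TASK

Take the loose crank out of its wooden stand, seat it fully home on the square drive hidden down the round well of the grey lift housing (turn it a little by feel until it drops on), then wind it clockwise by its knob until the lift platform is level with the sill of the insulated box beside it. Leave the crank seated, let go, and do not disturb the breadboard, thermometer or wooden batten.

Things in the scene. Friction and masses are not known exactly. Their poses are not given: they have to be found in the camera images.
- lift: Fixed rig; origin on the well's axis at table height. Grey gear housing, 100 x 100 x 82 mm high, with a round well (49 mm wide, 42 mm deep, flat floor) in its top. Along the rig's +y follow the platform (axis 115 mm from the well's) and a cream insulated box (177 to 327 mm) whose 100 mm high sill faces the platform; behind the sill, from 222 mm, the box is 170 mm high.
- drive_mouth (a point): Centre of the well's mouth in the housing's top face, 82 mm up, on the drive's axis. Down the well stands the drive, an 18 mm square steel stub, its top 20 mm below the mouth, plus a 6 mm centring cone. Its flats face a different, unknown way each time: find it by feel. A misaligned crank rests on it, foot 20 mm below the mouth; aligned within about 7 degrees (every 90) it sinks.
- drive_floor (a point): Centre of the well's floor, 42 mm below the mouth: here the crank's foot rests when fully home. The drive turns stiffly (0.2 N m) and stays where it is left; a light push does not turn it. Clockwise from above raises the platform 4 mm per radian (25 mm a turn), anticlockwise lowers it.
- crank: Loose steel crank, 0.35 kg, upright in the stand. Origin: centre of its foot's underside, z up the shaft. Foot 30 mm square with a 20.5 mm square socket 27 mm deep, sides along x and y. Flat arm 62 to 74 mm up, 18 mm wide, x -45 to +75 mm; 32 mm round counterweight under it at x -40, from 52 mm up. On the axis a 24 mm square boss (faces along x, y), 74 to 118 mm up: grip it to lift and seat.
- knob_mid (a point): Middle of the crank's black winding knob: an upright cylinder of 24 mm diameter and 40 mm height that spins freely on its pin, 65 mm from the crank's axis along the crank's +x, 100 mm above the underside of the crank's foot.
- stand: Fixed wooden block 80 x 80 x 28 mm with a round 49 mm hole, 20 mm deep, in which the crank's foot stands loosely. Origin: centre of its underside.
- platform_top (a point): Centre of the upper face of the lift's aluminium platform, 112 x 112 mm, 8 mm thick, which moves straight up and down. Level with the sill when both points have the same height. Starts 14 to 26 mm below the sill; can go 12 mm above it.
- sill_top (a point): Point on the flat sill of the insulated box, 100 mm above the table, 21 mm in from the box's edge that faces the platform.
- breadboard: Loose black plate 90 x 170 mm with a white prototyping board on it, 15 mm high. Origin: centre of its underside. Leave alone.
- thermometer: Loose handheld thermometer lying flat: blue body 34 x 100 x 20 mm with a thin steel probe 110 mm long towards its -y. Origin: centre of the body's underside. Leave alone.
- batten: Loose wooden batten 35 x 200 x 22 mm. Origin: centre of its underside. Leave alone.

How it is judged (in metres and radians):
On the way, in this order (a step that is already met when the one before it is completed fails the run):
1. the crank is fully seated on the drive: its foot at least 38 mm below the well's mouth, on the axis within 4 mm, upright (z of crank in the frame of drive_mouth below -0.038 m and horizontal distance between crank and drive_mouth below 0.004 m and angle between crank's own z axis and vertical below 0.1 rad), for 0.2 s.
2. the platform is level with the sill within 4 mm (z of platform_top in the frame of sill_top between -0.004 and 0.004 m), for 0.2 s.
At the end, for the whole second after the job is handed in: The platform is level with the sill within 4 mm, and the crank is at rest, upright and still fully seated on the drive (foot at least 38 mm below the well's mouth, on its axis within 4 mm) (all of step 1 and all of step 2 and linear speed of crank below 0.01 m/s); the robot touches nothing.
It fails at once if the breadboard, thermometer or batten is moved more than 20 mm (distance of any of breadboard, thermometer, batten from where it was at the start of the episode above 0.02 m).
It also fails if it takes over 72 s, if anything falls off the work surface, if the arm or the gripper's body presses on something with over 40 N, if the wrist force passes 120 N, or if a joint passes its speed limit or range.

ROBOT

A 6-joint arm with a two-finger parallel gripper is mounted at the origin on the work surface. World frame = base frame: x ahead of the robot, y to its left, z up, the work surface at z = 0. Lengths are in mm, angles in degrees, forces in N, time in s.
With the tool pointing down it reaches from about 350 to 800 mm from the base axis. Payload 7.3 kg.
Tool frame: the origin (TCP) lies at the very end of the fingers, on their centre line; the grasp point (between the pads) lies env.tcp_to_grasp behind it (env.tcp_to_grasp is the distance from the TCP to the grasp point, in mm); z points along the fingers, y is the direction in which the jaws open and shut (so a half turn about z gives the same grasp; the last joint's range is limited). The gripper opens to 85 mm and grips with 20 to 120 N. Pads are 22 mm wide; open, the fingers measure 114 mm over their backs; the gripper's body (76 mm by 85 mm) begins 54 mm behind the grasp point. The pads swing forward as they close: fully open they stand 13 mm farther back than shut.
Start: joints at [-77.464, 19.595, 87.324, -0, 73.075, -8.365], TCP at [187.323, -490.463, 231.322] pointing down, gripper open.
Joint ranges: [-145.02, 145.02], [-44.19, 115.74], [2.07, 154.8], [-57.11, 237.11], [16.16, 152.29], [-177.93, 177.93]. Speed limits (degrees/s): [147.25, 147.25, 180, 180, 180, 180].

INTERFACE

Orientations are given as a 3x3 rotation matrix whose columns are the frame's x, y, z axes.
In Python, from rig import sense, optics, env gives the robot as it stands. The module is installed in compiled form; this text tells all that it offers.
- The arm moves only by the shell command python3 -m inch 'ROWS' [OPENING]. ROWS is text: rows parted by semicolons, each of 6 numbers parted by spaces: the shift along the tool's x, y, z in m, then the turn, a rotation vector about the tool's x, y, z in degrees. In form: tx ty tz ax ay az; .... A call has 1 to 5 rows; each row is the pose to reach, as a shift and turn from the pose measured when the call began, along the tool's axes at that moment; what a row does not reach only later rows make up. A row lasts 1/10 s, in which the tool goes at most 50 mm and 8.59 degrees, less where a joint would pass 70% of its speed; a pose out of reach is approached as far as the arm can. A call with a gripper value outside its range is refused whole. OPENING is the finger opening in m, from 0 to 0.0854, set as the call begins (- or left out, the last holds). The fingers move at their own pace and stop on an object; the grip force is fixed at half the most. Time passes only in rows, so rows that repeat a pose let the fingers close. It gives the time, the measured TCP pose, the force and the opening at its end, in the units of the state.
- sense(): the state, without advancing time (a new reading comes with each control period).
- optics.capture(name): name is "scene" or "top" or "wrist"; returns a dict with "img" (480x640x3 uint8, red, green, blue), "z_map" (480x640 float32, mm along the optical axis (not along the pixel's ray), 0 where there is no reading), "K" (3x3 intrinsics, pixels), "eye" and "attitude" of the camera in the world. Camera axes: x right, y down, z forward; pixel columns grow to the right and rows downward; lengths in mm; the calibration is good to about 2 mm. A picture is of the moment at which its call begins.
- env.finish_job(): hands the job in, once; it reports no verdict.
The state is a dict: "clock": time; "joint_positions": joint angles; "joint_vel": joint speeds; "effort": joint torques, N m; "ee_pos": TCP position; "eef_rot": TCP orientation; "wrist_force": force on the tool from outside, world axes, zero at the start; "torque": the same for the moment, N m; "grip_width": finger opening in mm.
Only numpy, scipy, OpenCV 4.12 (cv2) and the standard library are available. Lean on these libraries where they do the work, as an engineer would, in place of code of your own. Each camera call takes 0.05 s, during which the arm holds its last target.

## Working session

There is one attempt and no reset: what is moved stays moved. The work goes in short steps, Python scripts to look and compute and a shell command to move; the robot and the scene stay as the last step left them, time stands still between calls to the robot, and variables do not carry over. Pictures are saved under pics/ and viewed, and the job is handed in when it is done.

```bash
mkdir -p pics; ls
python3 - <<'E'
from rig import sense, optics, env
import cv2,numpy as np
s=sense()
for k,v in s.items(): print(k,np.round(v,3).tolist())
print(env.tcp_to_grasp)
for n in("scene","top","wrist"):
    c=optics.capture(n); cv2.imwrite(f"pics/{n}0.png",c["img"][:,:,::-1]); np.savez(f"{n}0.npz",**c)
    print(n,c["K"].tolist(),np.round(c["eye"],1).tolist(),np.round(c["attitude"],3).tolist())
E
```

```text
pics
clock 0.0
joint_positions [-77.463, 19.636, 87.377, 0.002, 73.075, -8.366]
joint_vel [-0.053, -0.041, -0.166, 0.093, 0.1, -0.026]
effort [0.0, -43.368, -24.602, -0.0, 0.008, 0.0]
ee_pos [187.244, -490.046, 230.631]
eef_rot [[0.934, 0.357, -0.0], [0.357, -0.934, 0.002], [0.0, -0.002, -1.0]]
wrist_force [0.446, -0.067, -0.18]
torque [0.033, -0.003, 0.004]
grip_width 85.434
18.700000000000003
scene [[515.599434659307, 0.0, 322.7855821767626], [0.0, 515.599434659307, 245.0097210952517], [0.0, 0.0, 1.0]] [1291.7, -365.0, 860.4] [[0.394, 0.669, -0.63], [0.919, -0.287, 0.271], [0.001, -0.686, -0.728]]
top [[533.9774486589375, 0.0, 316.54641854213156], [0.0, 533.9774486589375, 235.85323943312463], [0.0, 0.0, 1.0]] [443.0, -73.1, 1040.8] [[0.007, -0.986, 0.168], [-1.0, -0.006, 0.008], [-0.007, -0.168, -0.986]]
wrist [[354.7864321200374, 0.0, 321.11831067695283], [0.0, 354.7864321200374, 235.30879166834077], [0.0, 0.0, 1.0]] [254.8, -463.7, 374.0] [[0.357, -0.896, -0.264], [-0.934, -0.343, -0.099], [-0.001, 0.282, -0.96]]
```

View pics/top0.png

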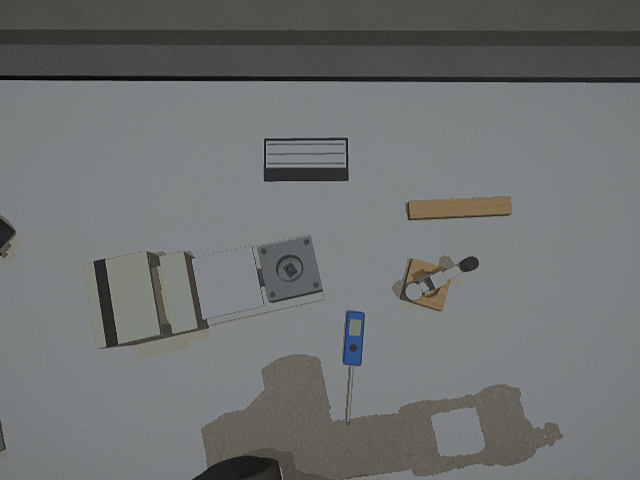

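View pics/scene0.png

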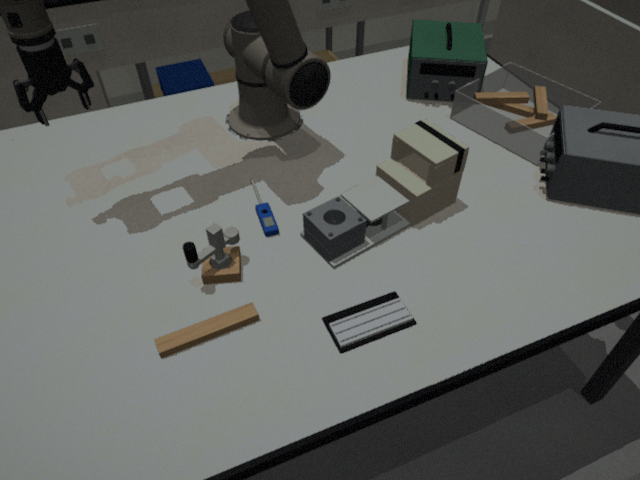

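View pics/wrist0.png

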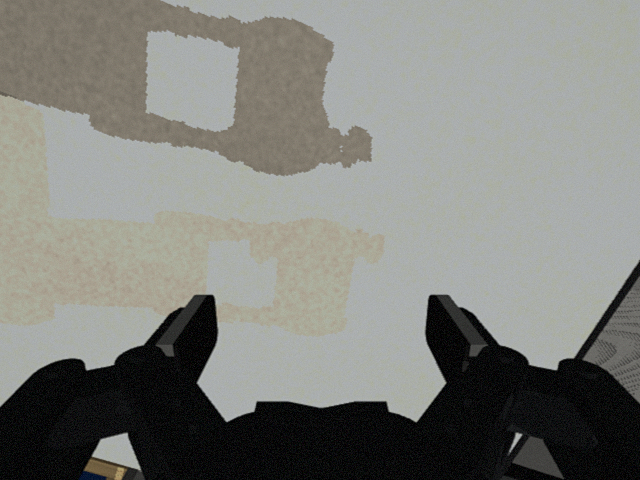

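The top view shows the lift housing at pixel (289,268), the crank with boss at about (432,284) and knob at (470,264), the breadboard at (306,160), the batten at (460,208) and the thermometer at (354,340). Next I measure the heights and positions.

```bash
cat > h.py <<'E'
import numpy as np,cv2
def cloud(c):
    K=c["K"];z=c["z_map"].astype(float);v,u=np.mgrid[:480,:640]
    p=np.stack([(u-K[0,2])*z/K[0,0],(v-K[1,2])*z/K[1,1],z],-1)
    w=p@np.asarray(c["attitude"]).T+np.asarray(c["eye"]); w[z==0]=np.nan; return w
def ray(c,u,v,h):
    d=np.asarray(c["attitude"])@np.array([(u-c["K"][0,2])/c["K"][0,0],(v-c["K"][1,2])/c["K"][1,1],1]);e=np.asarray(c["eye"])
    return e+d*(h-e[2])/d[2]
def load(n): return dict(np.load(f"{n}.npz"))
E
python3 - <<'E'
from h import *
c=load("top0");w=cloud(c)
def blob(name,u0,u1,v0,v1,zlo,zhi):
    s=w[v0:v1,u0:u1].reshape(-1,3); m=(s[:,2]>zlo)&(s[:,2]<zhi); s=s[m]
    r=cv2.minAreaRect(s[:,:2].astype(np.float32)); print(name,len(s),np.round(np.nanmedian(s,0),1),"rect",np.round(r[0],1),np.round(r[1],1),round(r[2],1)); return s
blob("housing",255,330,230,306,72,92)
blob("stand",395,455,255,315,20,36)
blob("boss",395,485,250,305,108,128)
blob("boss/knob",395,485,250,305,90,130)
blob("arm",395,485,250,305,65,90)
blob("sill",155,210,245,335,90,112)
blob("platform",185,270,240,325,60,95)
for u,v in [(290,269),(230,285),(182,290),(432,284),(470,264),(412,292),(300,275),(280,262),(277,268)]: print(u,v,np.round(w[v,u],1))
i=c["img"][:,:,::-1]
a=cv2.resize(i[225:315,245:345],None,fx=6,fy=6,interpolation=cv2.INTER_CUBIC);cv2.imwrite("pics/t_lift.png",a)
a=cv2.resize(i[240:320,390:490],None,fx=7,fy=7,interpolation=cv2.INTER_CUBIC);cv2.imwrite("pics/t_crank.png",a)
E
```

```text
housing 2756 [541.8 -10.   83. ] rect [543.3  -5.5] [105.8 123.7] 12.9
stand 940 [ 528.1 -274.9   29.2] rect [ 525.5 -274.2] [80.7 81. ] 73.5
boss 223 [ 528.6 -276.3  126.1] rect [ 539.2 -301.7] [23.6 87.3] 27.1
boss/knob 443 [ 530.5 -278.9  126.5] rect [ 530.1 -283.7] [ 24.6 129.7] 27.5
arm 546 [ 517.5 -254.1   84.4] rect [ 525.6 -279. ] [ 30.7 120.6] 24.4
sill 2702 [499.9 182.5 101. ] rect [501.7 186.6] [140.4  64.5] 13.0
platform 4613 [524.9  93.6  80.9] rect [519.4  88.2] [131.  151.6] 7.3
290 269 [547.2 -17.1  68. ]
230 285 [516.2  89.5  81.5]
182 290 [505.4 170.4 101. ]
432 284 [ 517.3 -265.1  119. ]
470 264 [ 551.4 -329.4  127.6]
412 292 [ 505.5 -235.8   86.8]
300 275 [538.8 -34.5  42.4]
280 262 [563.    3.4  43. ]
277 268 [550.    7.6  57.9]
```

View pics/t_lift.png

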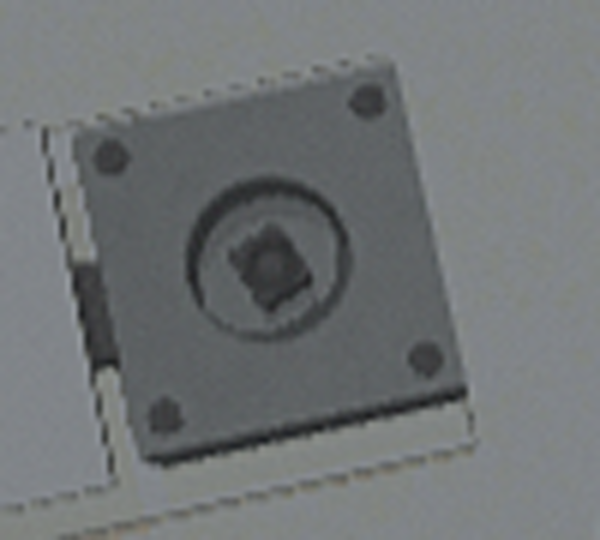

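View pics/t_crank.png

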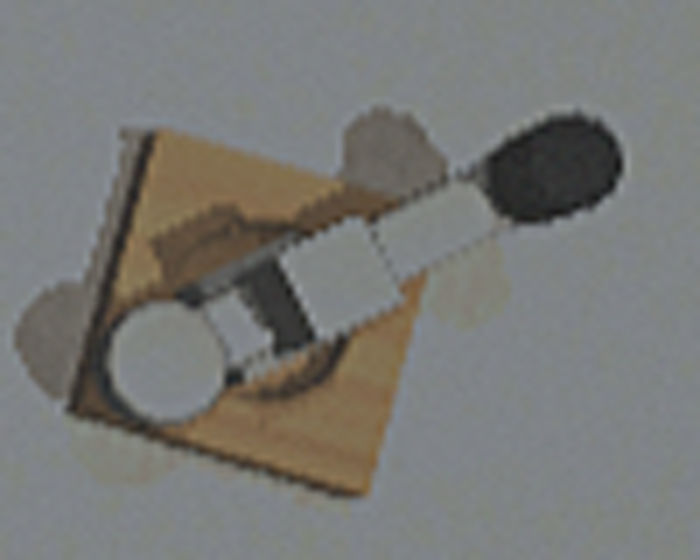

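Run:
```python
from h import *
c=load("top0");w=cloud(c)
def rect(name,u0,u1,v0,v1,zlo,zhi):
    m=np.zeros((480,640),np.uint8); zz=w[...,2]; sub=(zz>zlo)&(zz<zhi); m[v0:v1,u0:u1]=sub[v0:v1,u0:u1]
    n,l,st,ce=cv2.connectedComponentsWithStats(m,connectivity=4)
    for k in range(1,n):
        if st[k,4]<40: continue
        s=w[l==k]; r=cv2.minAreaRect(s[:,:2].astype(np.float32)); ci=cv2.minEnclosingCircle(s[:,:2].astype(np.float32))
        print(name,st[k,4],np.round(s.mean(0),1),"z med",round(float(np.median(s[:,2])),1),"rect",np.round(r[0],1),np.round(r[1],1),round(r[2],1),"circ",np.round(ci[0],1),round(ci[1],1))
rect("boss",395,485,250,305,120,135)
rect("arm",395,485,250,305,76,90)
rect("stand",395,455,255,315,24,32)
rect("housing",262,330,230,306,78.5,88)
rect("sill",155,210,245,335,95,106)
rect("platform",185,262,240,325,76,85)
rect("drive",275,305,255,285,58,72)
print("table", [np.round(w[v,u],1) for u,v in [(400,150),(380,300),(200,200),(550,300)]])
# pixel rays
f=lambda x,y:((x+.5)/6-.5+245,(y+.5)/6-.5+225)
for x,y in [(75,130),(393,62),(467,390),(143,462),(269,260)]: print("hous",np.round(ray(c,*f(x,y),83),1))
for x,y in [(228,250),(272,222),(313,277),(270,312)]: print("drv",np.round(ray(c,*f(x,y),62),1))
f=lambda x,y:((x+.5)/7-.5+390,(y+.5)/7-.5+240)
for x,y in [(277,260),(362,215),(403,298),(315,342)]: print("boss",np.round(ray(c,*f(x,y),126.5),1))
c2=load("scene0");i=c2["img"][:,:,::-1]
cv2.imwrite("pics/s_all.png",cv2.resize(i[180:300,170:420],None,fx=3.2,fy=3.2,interpolation=cv2.INTER_CUBIC))
```

```text
boss 165 [ 553.8 -330.7  128.7] z med 129.0 rect [ 554.  -331.2] [22.8 22.7] 38.0 circ [ 554.2 -331.5] 12.0
boss 205 [ 524.8 -273.2  127.1] z med 127.2 rect [ 524.9 -274.1] [23.5 24.7] 26.7 circ [ 524.8 -273.8] 16.3
arm 195 [ 543.3 -310.    83.1] z med 83.2 rect [ 543.9 -311. ] [19.  37.5] 26.7 circ [ 544.2 -311.8] 20.3
arm 326 [ 509.8 -243.    85.5] z med 86.1 rect [ 510.1 -244.3] [30.7 44.7] 26.7 circ [ 510.7 -245.6] 23.8
stand 426 [ 552.4 -263.1   29.1] z med 29.3 rect [ 557.6 -264.2] [43.3 89.3] 22.6 circ [ 538.  -272.4] 44.6
stand 387 [ 498.4 -289.7   28.9] z med 28.9 rect [ 512.3 -283.7] [54.9 61. ] 73.8 circ [ 512.5 -284.2] 40.1
housing 2427 [547.2 -18.   83.2] z med 83.1 rect [548.6 -16.4] [100.2  99.9] 13.0 circ [548.7 -16.7] 69.6
sill 2616 [500.7 183.1 100.9] z med 101.0 rect [501.7 186.7] [140.4  64.4] 13.1 circ [503.1 178.6] 72.4
platform 3814 [522.1  95.4  80.7] z med 80.8 rect [522.8  95.6] [112.4 112.5] 13.2 circ [523.4  95.9] 78.2
platform 57 [571.8  37.3  82.9] z med 83.0 rect [567.1  38. ] [40.5  7.4] 3.2 circ [567.2  36.7] 20.3
drive 99 [548.3 -16.9  65.2] z med 64.8 rect [548.6 -16.5] [18.3 17.8] 34.2 circ [548.8 -16.7] 12.2
table [array([ 7.983e+02, -2.328e+02,  5.000e-01]), array([ 4.953e+02, -1.884e+02,  4.000e-01]), array([691.6, 168.9,   2. ]), array([ 497.4, -515.6,    2.2])]
hous [586.7  42.5  83. ]
hous [608.1 -53.6  83. ]
hous [509.  -76.5  83. ]
hous [487.   19.7  83. ]
hous [547.5 -16.9  83. ]
drv [552.8  -3.   62. ]
drv [561.6 -16.4  62. ]
drv [544.7 -29.2  62. ]
drv [533.9 -16.2  62. ]
boss [ 529.2 -259.   126.5]
boss [ 540.3 -280.1  126.5]
boss [ 520.1 -289.4  126.5]
boss [ 509.2 -267.7  126.5]
```

View pics/s_all.png

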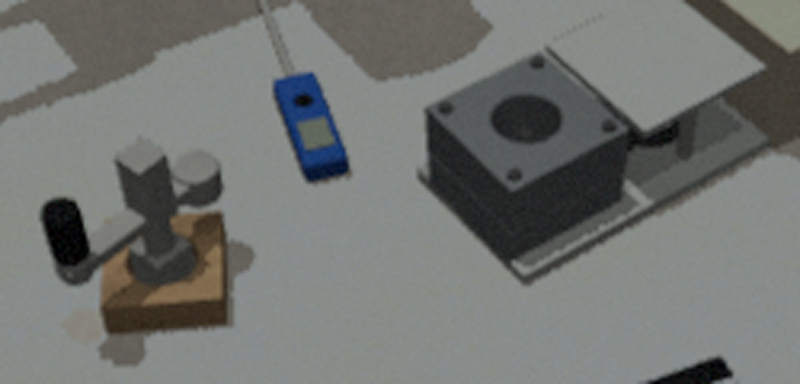

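```bash
cat > plan.py <<'E'
# usage: plan.py x y z yaw_of_tool_y [deg]
import sys,numpy as np
from scipy.spatial.transform import Rotation as R
from rig import sense
s=sense();P=np.array(s["ee_pos"]);A=np.array(s["eef_rot"])
yaw=np.degrees(np.arctan2(A[1,1],A[0,1]))
print("t",s["clock"],"pos",P.round(1),"yaw",yaw.round(2),"F",np.round(s["wrist_force"],1),"T",np.round(s["torque"],2),"w",round(s["grip_width"],1))
if len(sys.argv)>3:
    t=np.array([float(a) for a in sys.argv[1:4]]);y=np.radians(float(sys.argv[4])) if len(sys.argv)>4 else np.radians(yaw)
    Y=np.array([np.cos(y),np.sin(y),0]);Z=np.array([0,0,-1]);X=np.cross(Y,Z)
    B=np.stack([X,Y,Z],1)
    print("shift m",(A.T@(t-P)/1000).round(4),"rotvec",R.from_matrix(A.T@B).as_rotvec(degrees=True).round(2))
E
python3 plan.py 524.9 -274 220 26.7
```

```text
t 0.15 pos [ 187.3 -490.1  230.8] yaw -69.1 F [-0.2 -0.1  0.5] T [ 0.02  0.01 -0.04] w 85.0
shift m [ 0.3925 -0.0815  0.011 ] rotvec [-4.00e-02 -6.00e-02 -9.58e+01]
```

```bash
python3 -m inch '0.04 -0.008 0 0 0 -8.5; 0.08 -0.016 0 0 0 -17; 0.12 -0.025 0 0 0 -25.5; 0.16 -0.033 0 0 0 -34; 0.2 -0.041 0 0 0 -42.5' 0.07; python3 plan.py 524.9 -274 220 26.7
```

```text
clock: 0.65
ee_pos: [360.6, -379.3, 230.7]
eef_rot: [[0.442, 0.897, -0.0], [0.897, -0.442, 0.001], [0.001, -0.001, -1.0]]
wrist_force: [-0.2, -0.4, 0.7]
grip_width: 70.3
t 0.65 pos [ 360.6 -379.3  230.7] yaw -26.26 F [-0.2 -0.4  0.7] T [-0.   -0.02 -0.04] w 70.3
shift m [0.1672 0.1008 0.0108] rotvec [-3.000e-02 -9.000e-02 -5.296e+01]
```

```bash
python3 -m inch '0.035 0.02 0 0 0 -8.5; 0.07 0.04 0 0 0 -17; 0.105 0.06 0 0 0 -25.5; 0.14 0.08 0 0 0 -34; 0.167 0.1 0.01 0 0 -42.5'; python3 -m inch '0 0 0 0 0 -8.5; 0 0 0 0 0 -10.5; 0 0 0 0 0 -10.5';python3 plan.py 524.9 -274 200 26.7
```

```text
clock: 1.15
ee_pos: [526.2, -272.4, 221.7]
eef_rot: [[-0.287, 0.958, 0.001], [0.958, 0.287, 0.0], [-0.0, 0.002, -1.0]]
wrist_force: [-0.6, -0.7, 0.3]
grip_width: 69.6
clock: 1.45
ee_pos: [526.2, -271.9, 221.1]
eef_rot: [[-0.457, 0.889, 0.001], [0.889, 0.457, 0.001], [0.001, 0.001, -1.0]]
wrist_force: [0.5, 0.1, 0.5]
grip_width: 70.1
t 1.45 pos [ 526.2 -271.9  221.1] yaw 27.21 F [0.5 0.1 0.5] T [ 0.05 -0.    0.02] w 70.1
shift m [-0.0013 -0.0022  0.0211] rotvec [ 0.05 -0.04  0.51]
```

```bash
python3 -m inch '-0.001 -0.002 0.035 0 0 0.5; -0.001 -0.002 0.07 0 0 0.5; -0.001 -0.002 0.07 0 0 0.5'
python3 - <<'E'
from rig import optics
import cv2
c=optics.capture("wrist");cv2.imwrite("pics/w1.png",c["img"][:,:,::-1])
c=optics.capture("scene");cv2.imwrite("pics/s1.png",cv2.resize(c["img"][150:310,130:330,::-1],None,fx=3.5,fy=3.5))
E
python3 plan.py 524.9 -274 86 26.7
```

```text
clock: 1.75
ee_pos: [522.2, -272.2, 146.6]
eef_rot: [[-0.448, 0.894, -0.007], [0.894, 0.448, 0.007], [0.009, -0.004, -1.0]]
wrist_force: [-0.7, 0.2, -0.3]
grip_width: 69.9
t 1.85 pos [ 524.9 -273.9  151.5] yaw 26.64 F [ 0.6 -0.6  0.6] T [ 0.02 -0.05 -0.05] w 69.8
shift m [-0.0002 -0.0001  0.0655] rotvec [ 0.04 -0.07 -0.06]
```

View pics/w1.png

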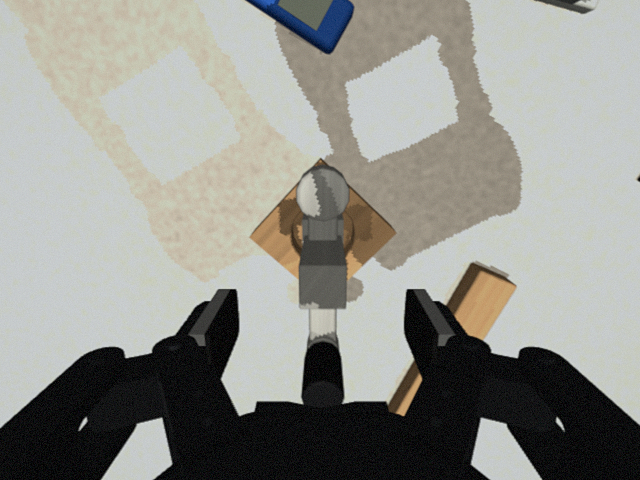

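View pics/s1.png

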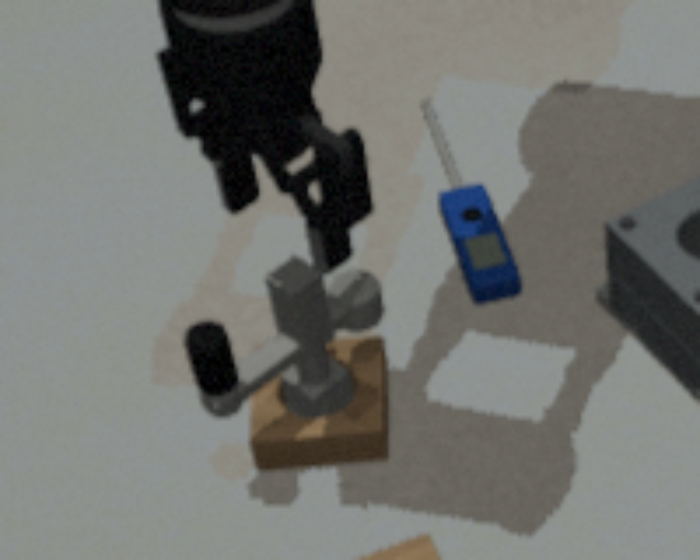

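The wrist view shows the boss at (322,285), centred between the pads at 238 and 405, and square to them. The fingers straddle the arm and the batten lies well below the path. I descend and close.

```bash
python3 -m inch '0 0 0.02 0 0 0; 0 0 0.04 0 0 0; 0 0 0.055 0 0 0; 0 0 0.064 0 0 0; 0 0 0.064 0 0 0' 0.07; python3 plan.py 524.9 -274 86 26.7
```

```text
clock: 2.35
ee_pos: [525.1, -274.1, 88.0]
eef_rot: [[-0.448, 0.894, 0.0], [0.894, 0.448, 0.001], [0.001, 0.001, -1.0]]
wrist_force: [-0.1, -0.7, 0.4]
grip_width: 69.8
t 2.35 pos [ 525.1 -274.1   88. ] yaw 26.62 F [-0.1 -0.7  0.4] T [-0.02 -0.02 -0.02] w 69.8
shift m [ 0.0002 -0.0002  0.002 ] rotvec [ 0.05 -0.05 -0.08]
```

```bash
python3 -m inch '0 0 0.001 0 0 0; 0 0 0.001 0 0 0;0 0 0.001 0 0 0; 0 0 0.001 0 0 0;0 0 0.001 0 0 0' 0.015;python3 -m inch '0 0 0 0 0 0; 0 0 0 0 0 0;0 0 0 0 0 0; 0 0 0 0 0 0;0 0 0 0 0 0' ; python3 plan.py 548.3 -16.6 190 33.7
```

```text
clock: 2.85
ee_pos: [525.6, -274.4, 88.0]
eef_rot: [[-0.448, 0.894, 0.002], [0.894, 0.448, 0.0], [-0.001, 0.002, -1.0]]
wrist_force: [-0.0, 0.5, 6.6]
grip_width: 23.3
clock: 3.35
ee_pos: [525.6, -274.3, 88.0]
eef_rot: [[-0.448, 0.894, 0.002], [0.894, 0.448, 0.0], [-0.0, 0.002, -1.0]]
wrist_force: [-0.6, -0.0, 2.1]
grip_width: 23.2
t 3.35 pos [ 525.6 -274.3   88. ] yaw 26.61 F [-0.6 -0.   2.1] T [ 0.12  0.04 -0.01] w 23.2
shift m [ 0.2202  0.1359 -0.1019] rotvec [ 0.1   0.03 -7.09]
```

```bash
python3 -m inch '0 0 -0.015 0 0 0; 0 0 -0.035 0 0 0;0 0 -0.06 0 0 0; 0 0 -0.09 0 0 0;0 0 -0.102 0 0 0';python3 plan.py 548.3 -16.6 190 33.7
python3 - <<'E'
from rig import optics
import cv2
c=optics.capture("scene");cv2.imwrite("pics/s2.png",cv2.resize(c["img"][130:310,130:330,::-1],None,fx=3.3,fy=3.3))
E
```

```text
clock: 3.85
ee_pos: [526.0, -274.8, 191.9]
eef_rot: [[-0.448, 0.894, 0.004], [0.894, 0.448, -0.001], [-0.003, 0.003, -1.0]]
wrist_force: [1.1, -0.4, -3.8]
grip_width: 23.6
t 3.85 pos [ 526.  -274.8  191.9] yaw 26.62 F [ 1.1 -0.4 -3.8] T [-0.08 -0.02  0.01] w 23.6
shift m [0.2208 0.1356 0.0016] rotvec [ 0.16  0.18 -7.08]
```

View pics/s2.png

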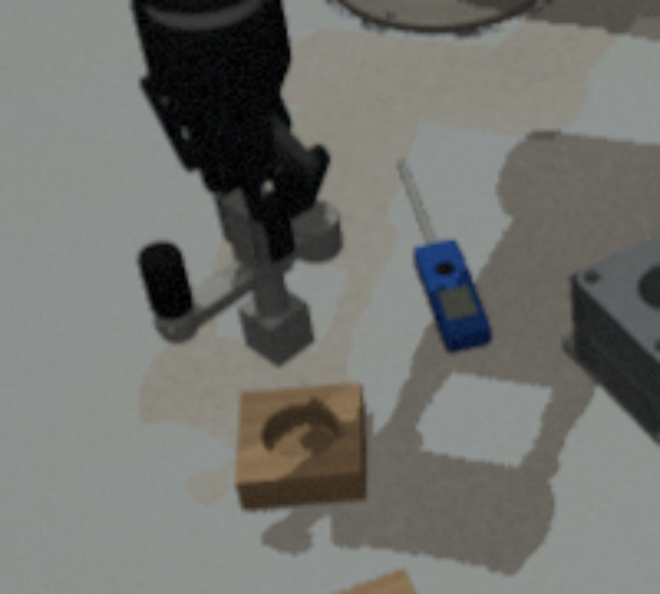

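The scene view shows the crank hanging upright in the fingers, clear of the stand. I carry it over the well.

```bash
python3 -m inch '0.03 0.019 0 0 0 -1; 0.075 0.046 0 0 0 -3; 0.12 0.074 0 0 0 -5; 0.165 0.101 0 0 0 -7; 0.2 0.123 0 0 0 -7';python3 plan.py 548.3 -16.6 190 33.7
```

```text
clock: 4.4
ee_pos: [545.6, -39.1, 190.5]
eef_rot: [[-0.554, 0.832, 0.002], [0.832, 0.554, -0.002], [-0.003, 0.001, -1.0]]
wrist_force: [0.9, 0.9, -3.7]
grip_width: 23.2
t 4.4 pos [545.6 -39.1 190.5] yaw 33.65 F [ 0.9  0.9 -3.7] T [ 0.01 -0.06 -0.  ] w 23.2
shift m [0.0172 0.0147 0.0004] rotvec [ 0.06  0.15 -0.05]
```

```bash
python3 -m inch '0.0172 0.0147 0 0 0 0; 0.0172 0.0147 0 0 0 0; 0.0172 0.0147 0 0 0 0;0.0172 0.0147 0.01 0 0 0';python3 plan.py 548.3 -16.6 164 34;python3 - <<'E'
from rig import optics
from h import *
c=optics.capture("top");np.savez("top1.npz",**c);w=cloud(c)
cv2.imwrite("pics/t1.png",cv2.resize(c["img"][215:315,235:365,::-1],None,fx=6,fy=6,interpolation=cv2.INTER_CUBIC))
c=optics.capture("scene");np.savez("scene1.npz",**c)
cv2.imwrite("pics/s3.png",cv2.resize(c["img"][110:280,240:440,::-1],None,fx=3.5,fy=3.5,interpolation=cv2.INTER_CUBIC))
E
```

```text
clock: 4.8
ee_pos: [548.9, -17.6, 180.4]
eef_rot: [[-0.554, 0.833, 0.004], [0.833, 0.554, -0.002], [-0.004, 0.002, -1.0]]
wrist_force: [0.8, -0.9, -3.8]
grip_width: 23.5
t 4.8 pos [548.9 -17.6 180.4] yaw 33.61 F [ 0.8 -0.9 -3.8] T [-0.   -0.06 -0.02] w 23.5
shift m [0.0012 0.     0.0164] rotvec [ 0.11  0.23 -0.39]
```

View pics/t1.png

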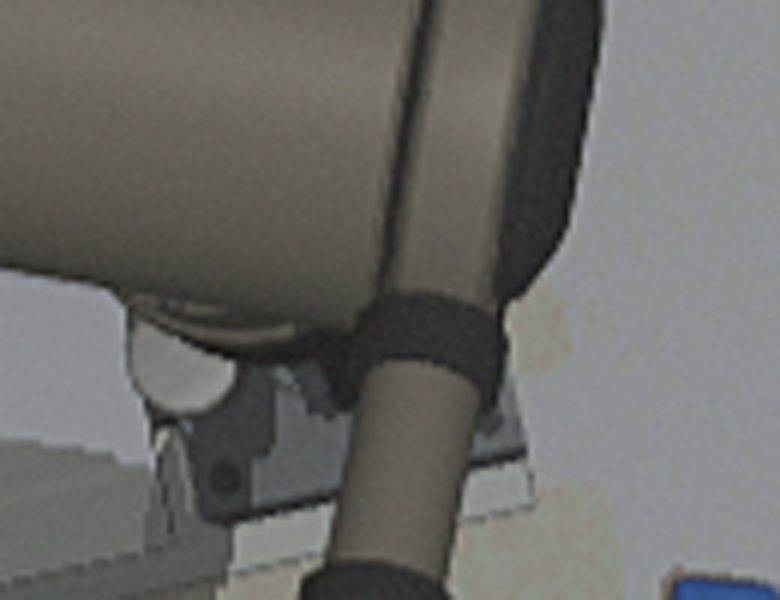

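View pics/s3.png

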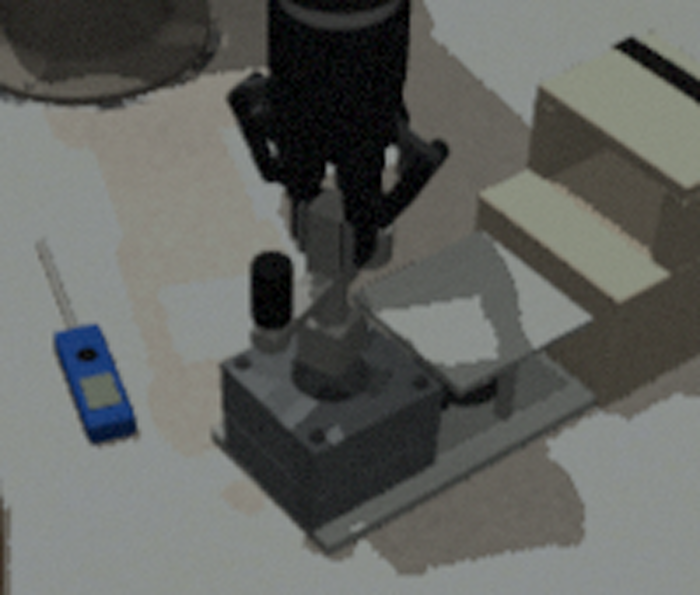

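The scene view shows the foot upright directly above the well mouth at about (330,380). I lower it in small steps and watch the force.

```bash
python3 -m inch '0.001 0 0.006 0.1 0.2 -0.4; 0.001 0 0.012 0.1 0.2 -0.4; 0.001 0 0.017 0.1 0.2 -0.4; 0.001 0 0.022 0.1 0.2 -0.4; 0.001 0 0.026 0.1 0.2 -0.4'; python3 plan.py 548.3 -16.6 145 34
```

```text
clock: 5.4
ee_pos: [546.6, -16.8, 151.9]
eef_rot: [[-0.558, 0.83, -0.005], [0.83, 0.558, 0.001], [0.003, -0.004, -1.0]]
wrist_force: [-0.4, 0.2, -3.1]
grip_width: 23.5
t 5.4 pos [546.6 -16.8 151.9] yaw 33.95 F [-0.4  0.2 -3.1] T [-0.04  0.03 -0.03] w 23.5
shift m [-0.0008  0.0016  0.0068] rotvec [-0.21 -0.19 -0.05]
```

```bash
python3 -m inch '-0.0005 0.001 0.003 -0.1 -0.1 0; -0.0005 0.001 0.006 -0.1 -0.1 0; -0.0005 0.001 0.009 -0.1 -0.1 0; -0.0005 0.001 0.012 -0.1 -0.1 0;-0.0005 0.001 0.014 -0.1 -0.1 0'; python3 plan.py 548.3 -16.6 125 34
```

```text
clock: 5.9
ee_pos: [547.6, -16.7, 137.6]
eef_rot: [[-0.558, 0.83, -0.003], [0.83, 0.558, 0.0], [0.002, -0.002, -1.0]]
wrist_force: [-0.3, 0.1, -4.0]
grip_width: 23.5
t 5.9 pos [547.6 -16.7 137.6] yaw 33.95 F [-0.3  0.1 -4. ] T [0.01 0.01 0.01] w 23.5
shift m [-0.0004  0.0007  0.0126] rotvec [-0.12 -0.1  -0.05]
```

The foot has passed the 20 mm level (TCP 137.6, below 142) with no contact force, so the vision-based angle already fits the drive. I continue down.

```bash
python3 -m inch '0 0 0.004 0 0 0; 0 0 0.008 0 0 0; 0 0 0.011 0 0 0; 0 0 0.014 0 0 0; 0 0 0.016 0 0 0'; python3 plan.py 548.3 -16.6 119 34
```

```text
clock: 6.4
ee_pos: [547.5, -16.7, 121.2]
eef_rot: [[-0.558, 0.83, -0.003], [0.83, 0.558, 0.0], [0.002, -0.002, -1.0]]
wrist_force: [-0.2, -0.4, -4.4]
grip_width: 23.4
t 6.4 pos [547.5 -16.7 121.2] yaw 33.95 F [-0.2 -0.4 -4.4] T [-0.02 -0.04 -0.03] w 23.4
shift m [-0.0004  0.0008  0.0022] rotvec [-0.13 -0.11 -0.05]
```

```bash
python3 -m inch '0 0 0.001 0 0 0; 0 0 0.002 0 0 0; 0 0 0.003 0 0 0; 0 0 0.003 0 0 0'; python3 plan.py
```

```text
clock: 6.8
ee_pos: [547.7, -16.8, 120.6]
eef_rot: [[-0.559, 0.829, -0.001], [0.829, 0.559, -0.0], [0.0, -0.001, -1.0]]
wrist_force: [-5.7, 1.3, 13.1]
grip_width: 23.9
t 6.8 pos [547.7 -16.8 120.6] yaw 33.96 F [-5.7  1.3 13.1] T [ 0.09  1.27 -0.04] w 23.9
```

Floor contact at TCP 120.6 (13 N), which matches the predicted 120. I release the boss and rise.

```bash
python3 -m inch '0 0 -0.0005 0 0 0; 0 0 -0.0005 0 0 0; 0 0 -0.0005 0 0 0; 0 0 -0.0005 0 0 0' 0.05; python3 -m inch '0 0 -0.015 0 0 0; 0 0 -0.035 0 0 0; 0 0 -0.06 0 0 0; 0 0 -0.09 0 0 0; 0 0 -0.1 0 0 0'; python3 -m inch '0.15 0 0 0 0 0;0.15 0 0 0 0 0;0.15 0 0 0 0 0;0.15 0 0 0 0 0;0.15 0 0 0 0 0';  python3 plan.py
python3 - <<'E'
from rig import optics
from h import *
c=optics.capture("top");np.savez("top2.npz",**c)
cv2.imwrite("pics/t2.png",cv2.resize(c["img"][215:315,235:365,::-1],None,fx=6,fy=6,interpolation=cv2.INTER_CUBIC))
c=optics.capture("scene");np.savez("scene2.npz",**c)
cv2.imwrite("pics/s4.png",cv2.resize(c["img"][110:280,240:440,::-1],None,fx=3.5,fy=3.5,interpolation=cv2.INTER_CUBIC))
E
```

```text
clock: 7.2
ee_pos: [547.8, -16.8, 121.0]
eef_rot: [[-0.559, 0.829, -0.001], [0.829, 0.559, -0.0], [0.0, -0.001, -1.0]]
wrist_force: [0.6, 0.1, 0.2]
grip_width: 49.9
clock: 7.7
ee_pos: [549.1, -16.9, 223.7]
eef_rot: [[-0.559, 0.829, 0.004], [0.829, 0.559, -0.001], [-0.003, 0.002, -1.0]]
wrist_force: [0.2, 0.1, 0.5]
grip_width: 50.0
clock: 8.2
ee_pos: [464.9, 108.2, 223.0]
eef_rot: [[-0.561, 0.828, 0.003], [0.828, 0.561, -0.001], [-0.003, 0.002, -1.0]]
wrist_force: [0.0, -0.0, -1.1]
grip_width: 50.1
t 8.2 pos [464.9 108.2 223. ] yaw 34.11 F [ 0.  -0.  -1.1] T [-0.02  0.04 -0.02] w 50.1
```

View pics/t2.png

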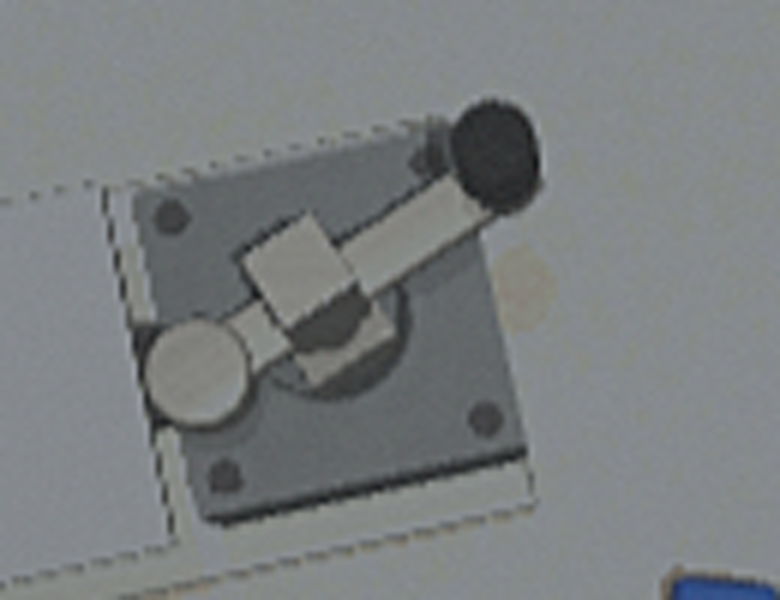

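View pics/s4.png

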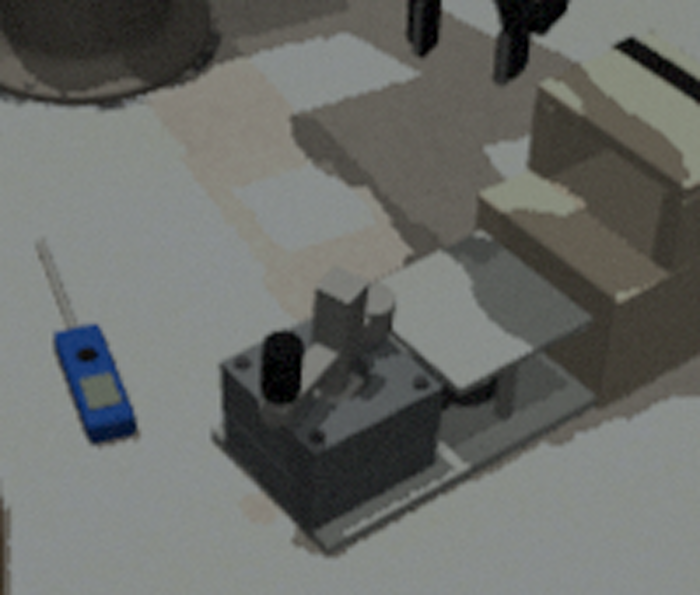

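```bash
cat > meas.py <<'E'
import sys
from h import *
c=load(sys.argv[1]);w=cloud(c);zz=w[...,2]
def rect(name,u0,u1,v0,v1,zlo,zhi,mn=40):
    m=np.zeros((480,640),np.uint8); m[v0:v1,u0:u1]=((zz>zlo)&(zz<zhi))[v0:v1,u0:u1]
    n,l,st,ce=cv2.connectedComponentsWithStats(m,connectivity=4)
    for k in range(1,n):
        if st[k,4]<mn: continue
        s=w[l==k]; r=cv2.minAreaRect(s[:,:2].astype(np.float32))
        print(name,st[k,4],"z med",round(float(np.median(s[:,2])),1),"rect",np.round(r[0],1),np.round(r[1],1),round(r[2],1))
rect("high",240,340,205,315,150,172)
rect("arm",240,340,205,315,108,122)
rect("sill",155,215,245,335,96,106,500)
m=w[262:308,205:240].reshape(-1,3);print("platform z",np.nanmedian(m[:,2]).round(2))
E
python3 meas.py top2
```

```text
high 167 z med 162.0 rect [590.  -65.9] [23.6 21.7] 0.3
high 223 z med 159.8 rect [553.  -12.8] [25.4 24.1] 33.8
arm 290 z med 116.1 rect [565.2 -37.7] [21.4 78.2] 35.7
arm 329 z med 118.5 rect [532.   13.5] [31.1 42.7] 36.3
platform z 80.82
```

Run:
```python
from h import *
c=load("top2")
def proj(c,p):
    q=np.asarray(c["attitude"]).T@(np.array(p)-c["eye"]); return (c["K"]@q/q[2])[:2]
for p in [(548.3,-16.7,158),(548.3,-16.7,82)]:
    u=proj(c,p);print(u.round(1),((u-[235,215])*6).round(0))
s=load("scene2");w=cloud(s);zz=w[...,2]
for name,lo,hi in [("top",150,175),("arm",109,122),("hous",80,86)]:
    m=np.zeros((480,640),np.uint8);m[170:270,290:380]=((zz>lo)&(zz<hi))[170:270,290:380]
    n,l,st,ce=cv2.connectedComponentsWithStats(m,connectivity=4)
    for k in range(1,n):
        if st[k,4]>25:
            q=w[l==k];r=cv2.minAreaRect(q[:,:2].astype(np.float32));print(name,st[k,4],np.median(q,0).round(1),np.round(r[0],1),np.round(r[1],1),round(r[2],1))
for p in [(548.3,-16.7,158),(548.3,-16.7,82)]:
    u=proj(s,p);print(u.round(1),((u-[240,110])*3.5).round(0))
i=s["img"][:,:,::-1];cv2.imwrite("pics/s4b.png",cv2.resize(i[175:255,295:375],None,fx=7,fy=7,interpolation=cv2.INTER_CUBIC))
```

```text
[286.8 262.5] [311. 285.]
[289.4 267.6] [326. 315.]
top 118 [555.8 -16.9 156.6] [554.4 -15.7] [24.  26.2] 35.7
top 106 [593.2 -70.1 158.7] [591.5 -69.4] [23.5 22.5] 81.2
arm 85 [537.3  20.  115.8] [534.3  20.9] [17.  34.5] 59.7
arm 189 [567.6 -36.5 113.7] [569.2 -43.7] [25.8 87.9] 31.9
hous 56 [542.3  13.3  81. ] [546.6  12.2] [20.  37.5] 64.4
hous 56 [518.7 -65.8  82.2] [516.9 -64.7] [16.  39.5] 44.9
hous 294 [583.5 -16.9  81.2] [583.  -12.1] [ 37.6 100.6] 8.9
[335.5 189.7] [334. 279.]
[334.8 216.2] [332. 372.]
```

View pics/s4b.png

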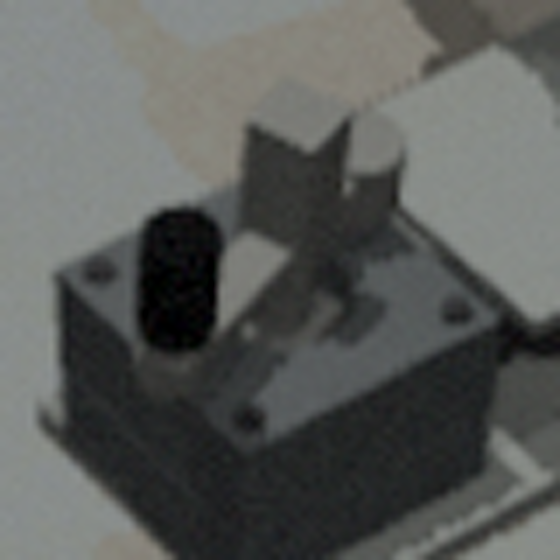

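Both cameras put the seated boss top at about (553,-14), roughly 5 mm off the axis. Its height is right, so the crank leans about 2–3° in the loose socket. That is within tolerance, and I'll recheck it after winding. Now to the knob, near (589,-68) at its middle, with the jaws tangential to the crank circle.

```bash
python3 plan.py 589.5 -68 205 34; python3 -m inch '-0.045 0.0012 0 0 0 0;-0.09 0.0025 0 0 0 0;-0.135 0.004 0 0 0 0;-0.18 0.005 0.005 0 0 0;-0.2155 0.005 0.017 0 0 0' 0.055;  python3 -m inch '0 0 0 0 0 0;0 0 0 0 0 0'; python3 plan.py 589.5 -68 180 34
python3 - <<'E'
from rig import optics
from h import *
c=optics.capture("wrist")
cv2.imwrite("pics/w2.png",c["img"][:,:,::-1])
E
```

```text
t 8.3 pos [465.9 106.9 222.9] yaw 33.94 F [ 0.3 -0.2  0.6] T [-0.01  0.01  0.01] w 50.1
shift m [-0.2141  0.0049  0.0186] rotvec [ 0.12  0.17 -0.06]
clock: 8.8
ee_pos: [592.4, -73.5, 206.5]
eef_rot: [[-0.555, 0.832, 0.006], [0.832, 0.556, -0.002], [-0.005, 0.003, -1.0]]
wrist_force: [0.1, 0.7, 0.2]
grip_width: 55.0
clock: 9.0
ee_pos: [592.3, -75.6, 205.1]
eef_rot: [[-0.552, 0.834, 0.003], [0.834, 0.552, -0.002], [-0.003, 0.002, -1.0]]
wrist_force: [0.1, -0.1, 0.3]
grip_width: 55.2
t 9.0 pos [592.3 -75.6 205.1] yaw 33.54 F [ 0.1 -0.1  0.3] T [-0.01 -0.01  0.03] w 55.2
shift m [0.008  0.0018 0.0251] rotvec [ 0.11  0.2  -0.46]
```

View pics/w2.png

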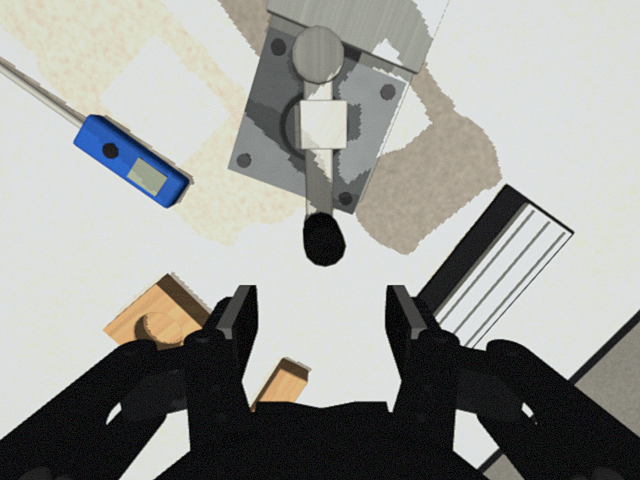

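The wrist view shows the knob top at (324,240), centred between the pads at 257 and 387, with the crank in line. I shift over and descend.

```bash
python3 -m inch '0.008 0.0018 0 0.1 0.2 -0.4;0.008 0.0018 0.02 0.1 0.2 -0.4;0.008 0.0018 0.04 0.1 0.2 -0.4;0.008 0.0018 0.06 0.1 0.2 -0.4;0.008 0.0018 0.08 0.1 0.2 -0.4' 0.055;  python3 -m inch '0 0 0 0 0 0;0 0 0 0 0 0'; python3 plan.py 589.5 -68 124 34
python3 - <<'E'
from rig import optics
from h import *
c=optics.capture("wrist")
cv2.imwrite("pics/w3.png",c["img"][:,:,::-1])
c=optics.capture("scene");np.savez("scene2.npz",**c)
cv2.imwrite("pics/s5.png",cv2.resize(c["img"][110:280,240:440,::-1],None,fx=3.5,fy=3.5,interpolation=cv2.INTER_CUBIC))
E
```

```text
clock: 9.55
ee_pos: [589.1, -64.9, 126.1]
eef_rot: [[-0.561, 0.828, 0.002], [0.828, 0.561, 0.0], [-0.001, 0.002, -1.0]]
wrist_force: [-0.2, 0.5, -0.4]
grip_width: 55.1
clock: 9.75
ee_pos: [589.0, -63.6, 127.0]
eef_rot: [[-0.563, 0.827, 0.002], [0.827, 0.563, 0.0], [-0.001, 0.002, -1.0]]
wrist_force: [0.4, 0.6, 0.2]
grip_width: 55.0
t 9.75 pos [589.  -63.6 127. ] yaw 34.25 F [0.4 0.6 0.2] T [-0.02 -0.    0.  ] w 55.0
shift m [-0.0039 -0.002   0.003 ] rotvec [0.12 0.05 0.25]
```

View pics/w3.png

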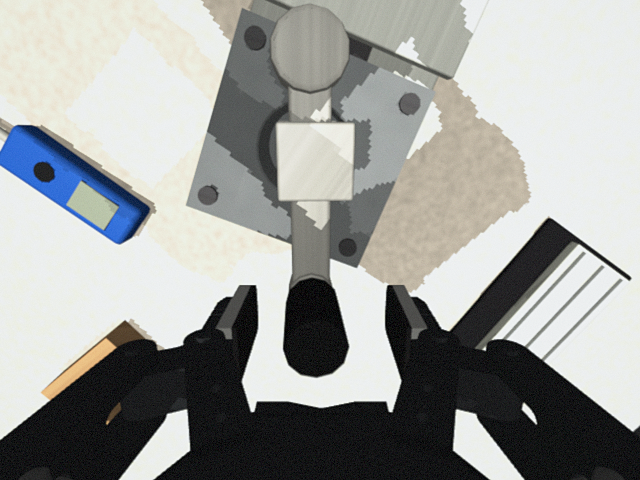

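View pics/s5.png

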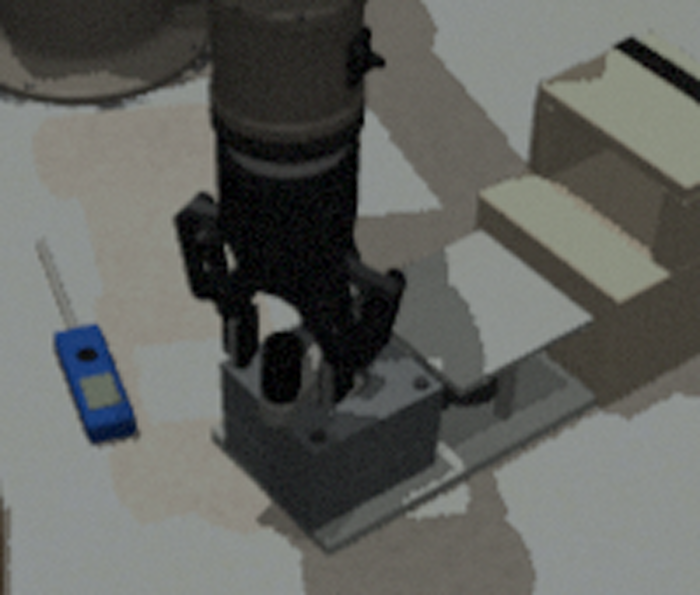

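```bash
python3 -m inch '-0.0035 -0.002 0.003 0.1 0 0.2;-0.0035 -0.002 0.003 0.1 0 0.2;-0.0035 -0.002 0.003 0.1 0 0.2';python3 plan.py 589.5 -68 124 34;  python3 -m inch '0 0 0 0 0 0;0 0 0 0 0 0;0 0 0 0 0 0;0 0 0 0 0 0;0 0 0 0 0 0' 0.018; python3 plan.py 589.5 -68 124 34
python3 - <<'E'
from rig import optics
from h import *
c=optics.capture("wrist")
cv2.imwrite("pics/w4.png",c["img"][:,:,::-1])
E
```

```text
clock: 10.15
ee_pos: [590.2, -68.6, 125.2]
eef_rot: [[-0.559, 0.829, 0.004], [0.829, 0.559, -0.001], [-0.003, 0.002, -1.0]]
wrist_force: [0.5, -0.9, -0.0]
grip_width: 55.1
t 10.15 pos [590.2 -68.6 125.2] yaw 33.99 F [ 0.5 -0.9 -0. ] T [ 0.02 -0.05  0.  ] w 55.1
shift m [ 0.0009 -0.0003  0.0012] rotvec [ 0.13  0.18 -0.01]
clock: 10.65
ee_pos: [590.3, -68.6, 125.4]
eef_rot: [[-0.559, 0.829, 0.004], [0.829, 0.559, -0.001], [-0.003, 0.002, -1.0]]
wrist_force: [0.9, -1.5, 1.9]
grip_width: 22.7
t 10.65 pos [590.3 -68.6 125.4] yaw 34.0 F [ 0.9 -1.5  1.9] T [0.11 0.08 0.  ] w 22.7
shift m [ 0.001  -0.0004  0.0014] rotvec [ 0.14  0.19 -0.  ]
```

View pics/w4.png

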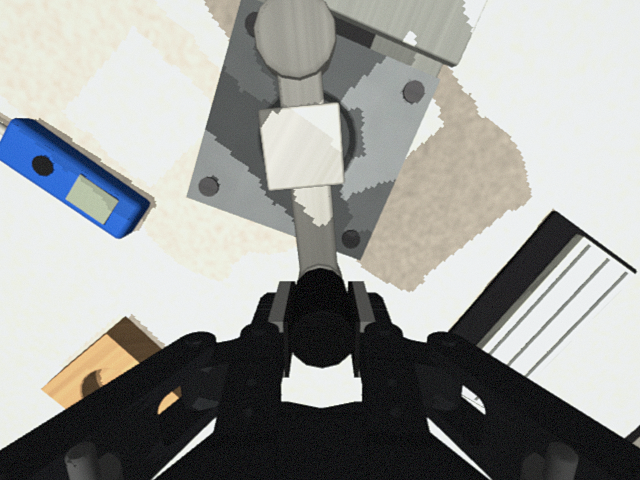

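The knob is gripped at 22.7 mm (about 24 nominal), and the view shows the crank rocking slightly on the loose socket. Next I compute the circle rows for the winding.

```bash
cat > circ.py <<'E'
# circ.py th_start step n : targets on circle, tool-frame shifts
import sys,numpy as np
from scipy.spatial.transform import Rotation as R
from rig import sense
s=sense();P=np.array(s["ee_pos"]);A=np.array(s["eef_rot"]);C=np.array([548.4,-16.6]);r=65.2;z=124.5
d=P[:2]-C;print("t",s["clock"],"pos",P.round(1),"ang",np.degrees(np.arctan2(d[1],d[0])).round(1),"rad",np.hypot(*d).round(1),"F",np.round(s["wrist_force"],1),"w",round(s["grip_width"],1))
y=np.radians(34);Y=np.array([np.cos(y),np.sin(y),0]);Z=np.array([0,0,-1.]);B=np.stack([np.cross(Y,Z),Y,Z],1)
print("rot",R.from_matrix(A.T@B).as_rotvec(degrees=True).round(1))
th,st=float(sys.argv[1]),float(sys.argv[2])
for k in range(1,6):
    a=np.radians(th+st*k);print(round(th+st*k,1),(A.T@(np.array([*(C+r*np.array([np.cos(a),np.sin(a)])),z])-P)/1000).round(4))
E
python3 circ.py -51 -8
```

```text
t 10.7 pos [590.4 -68.6 125.4] ang -51.1 rad 66.8 F [ 1.1 -0.4  2.4] w 22.8
rot [ 0.1  0.2 -0. ]
-59.0 [ 0.0015 -0.0091  0.0008]
-67.0 [ 0.0026 -0.0182  0.0008]
-75.0 [ 0.0049 -0.0269  0.0008]
-83.0 [ 0.0085 -0.0353  0.0007]
-91.0 [ 0.0131 -0.0431  0.0007]
```

```bash
python3 -m inch '0.0015 -0.0091 0.0008 0.1 0.2 0; 0.0026 -0.0182 0.0008 0.1 0.2 0; 0.0049 -0.0269 0.0008 0.1 0.2 0; 0.0085 -0.0353 0.0007 0.1 0.2 0; 0.0131 -0.0431 0.0007 0.1 0.2 0'; python3 circ.py -91 -8;  python3 - <<'E'
from rig import optics
from h import *
c=optics.capture("scene");np.savez("scene3.npz",**c)
cv2.imwrite("pics/s6.png",cv2.resize(c["img"][110:280,240:440,::-1],None,fx=3.5,fy=3.5,interpolation=cv2.INTER_CUBIC))
w=cloud(c)
import numpy as np
from math import *
zz=w[...,2]
# platform: around (523,96)
m=(abs(w[...,0]-523)<25)&(abs(w[...,1]-96)<25)&(zz>60);print("plat z",np.median(zz[m]),m.sum())
m=(abs(w[...,0]-502)<30)&(abs(w[...,1]-181)<12)&(zz>60);print("sill z",np.median(zz[m]),m.sum())
E
```

```text
clock: 11.2
ee_pos: [548.7, -83.1, 125.9]
eef_rot: [[-0.559, 0.829, 0.006], [0.829, 0.559, -0.001], [-0.005, 0.004, -1.0]]
wrist_force: [4.2, -1.4, 5.1]
grip_width: 22.6
t 11.2 pos [548.7 -83.1 125.9] ang -89.7 rad 66.5 F [ 4.2 -1.4  5.1] w 22.6
rot [ 0.2  0.3 -0. ]
-99.0 [ 0.0077 -0.0075  0.0013]
-107.0 [ 0.0143 -0.0137  0.0013]
-115.0 [ 0.0218 -0.019   0.0012]
-123.0 [ 0.0299 -0.0231  0.0012]
-131.0 [ 0.0385 -0.0261  0.0011]
plat z 79.61901354129321 316
sill z 98.70951422742598 186
```

View pics/s6.png

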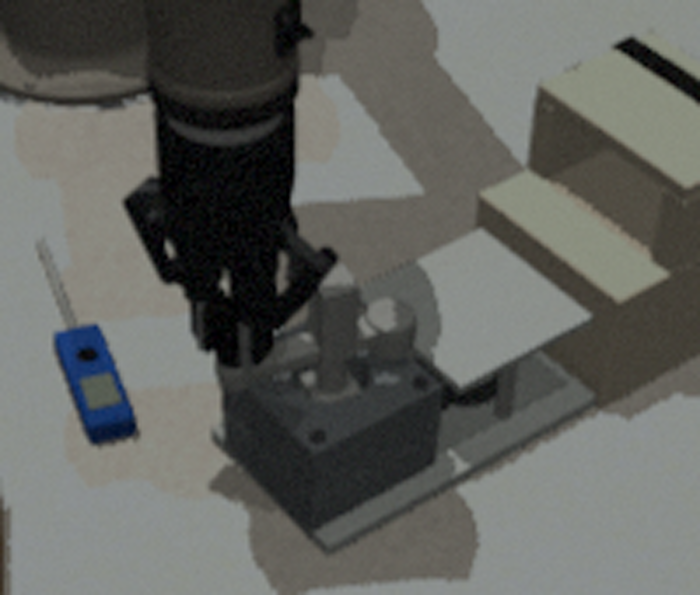

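```bash
cat > chk.py <<'E'
import sys
from h import *
from rig import optics
if len(sys.argv)>1: cs={n:load(n) for n in sys.argv[1:]}
else:
    cs={n:optics.capture(n) for n in("scene","top")}
    for n,c in cs.items(): np.savez(f"{n}_l.npz",**c)
for n,c in cs.items():
    w=cloud(c);zz=w[...,2]
    def med(x,y,dx,dy,lo,hi):
        m=(abs(w[...,0]-x)<dx)&(abs(w[...,1]-y)<dy)&(zz>lo)&(zz<hi);return (float(np.median(zz[m])).__round__(2) if m.sum() else None,int(m.sum()))
    print(n,"plat",med(523,96,30,30,60,130),"sill",med(502,181,30,12,85,130),"housing",med(548,-16,60,60,77,88))
    m=((abs(w[...,0]-549)<25)&(abs(w[...,1]+15)<25)&(zz>145)&(zz<172)).astype(np.uint8)
    k,l,st,_=cv2.connectedComponentsWithStats(m,connectivity=4)
    for j in range(1,k):
        if st[j,4]>25:
            q=w[l==j];r=cv2.minAreaRect(q[:,:2].astype(np.float32));print("  boss?",st[j,4],q.mean(0).round(1),np.round(r[0],1),np.round(r[1],1),round(r[2],1))
E
python3 chk.py scene0 scene2 scene3 top0 top2
```

```text
scene0 plat (78.11, 450) sill (98.58, 169) housing (80.45, 1302)
scene2 plat (78.18, 455) sill (98.36, 172) housing (80.44, 690)
scene3 plat (79.6, 452) sill (98.61, 173) housing (80.46, 821)
  boss? 129 [554.4 -19.1 154.3] [549.2 -18.6] [25.3 27.4] 89.8
top0 plat (80.73, 1113) sill (101.16, 477) housing (83.02, 2636)
top2 plat (80.77, 1113) sill (None, 0) housing (83.1, 2125)
  boss? 231 [552.5 -13.1 159.3] [553.  -12.8] [25.4 24.1] 33.8
```

The platform has risen 1.45 mm and the drive is engaged. Winding continues.

```bash
python3 circ.py -91 -10 | tail -5; python3 -m inch '0.0087 -0.009 0.001 0.1 0.2 0; 0.017 -0.0158 0.001 0.1 0.2 0; 0.0268 -0.0215 0.001 0.1 0.2 0; 0.0374 -0.0257 0.001 0.1 0.2 0; 0.0485 -0.0284 0.001 0.1 0.2 0'; python3 circ.py -141 -10
```

```text
-101.0 [ 0.0084 -0.008   0.0013]
-111.0 [ 0.0171 -0.0153  0.0013]
-121.0 [ 0.027  -0.021   0.0012]
-131.0 [ 0.0376 -0.0249  0.0012]
-141.0 [ 0.0488 -0.0269  0.0011]
clock: 11.75
ee_pos: [497.7, -59.2, 125.6]
eef_rot: [[-0.558, 0.83, 0.006], [0.83, 0.558, -0.0], [-0.004, 0.005, -1.0]]
wrist_force: [6.4, 1.1, 1.5]
grip_width: 22.2
t 11.75 pos [497.7 -59.2 125.6] ang -139.9 rad 66.2 F [6.4 1.1 1.5] w 22.2
rot [ 0.3  0.2 -0.1]
-151.0 [0.0127 0.0009 0.0011]
-161.0 [0.0239 0.0028 0.001 ]
-171.0 [0.0346 0.0067 0.001 ]
-181.0 [0.0444 0.0124 0.001 ]
-191.0 [0.0531 0.0196 0.001 ]
```

```bash
python3 -m inch '0.0127 0.0009 0.001 0.2 0.2 0; 0.0239 0.0028 0.001 0.2 0.2 0; 0.0346 0.0067 0.001 0.2 0.2 0; 0.0444 0.0124 0.001 0.2 0.2 0; 0.0531 0.0196 0.001 0.2 0.2 0'; python3 circ.py -191 -10; python3 chk.py
```

```text
clock: 12.25
ee_pos: [484.5, -4.3, 125.0]
eef_rot: [[-0.558, 0.83, 0.003], [0.83, 0.558, -0.001], [-0.003, 0.002, -1.0]]
wrist_force: [4.0, -4.1, 1.2]
grip_width: 22.6
t 12.25 pos [484.5  -4.3 125. ] ang 169.1 rad 65.1 F [ 4.  -4.1  1.2] w 22.6
rot [ 0.1  0.1 -0.1]
-201.0 [0.0075 0.0087 0.0005]
-211.0 [0.0132 0.0186 0.0005]
-221.0 [0.0171 0.0293 0.0005]
-231.0 [0.0191 0.0404 0.0005]
-241.0 [0.0191 0.0518 0.0006]
scene plat (86.93, 464) sill (98.59, 168) housing (80.7, 1083)
  boss? 145 [551.3 -18.6 154.8] [549.5 -17.3] [24.8 28.6] 80.7
top plat (None, 0) sill (101.09, 472) housing (83.46, 532)
```

```bash
python3 -m inch '0.0075 0.0087 0.0005 0.1 0.1 0; 0.0132 0.0186 0.0005 0.1 0.1 0; 0.0171 0.0293 0.0005 0.1 0.1 0; 0.0191 0.0404 0.0005 0.1 0.1 0; 0.0191 0.0518 0.0005 0.1 0.1 0'; python3 circ.py -241 -10
```

```text
clock: 12.85
ee_pos: [515.7, 40.1, 123.6]
eef_rot: [[-0.56, 0.828, -0.004], [0.828, 0.56, -0.002], [0.0, -0.004, -1.0]]
wrist_force: [1.3, -9.2, -0.0]
grip_width: 22.9
t 12.85 pos [515.7  40.1 123.6] ang 120.0 rad 65.4 F [ 1.3 -9.2 -0. ] w 22.9
rot [-0.2 -0.   0.1]
-251.0 [-0.0023  0.0123 -0.0009]
-261.0 [-0.0062  0.0229 -0.001 ]
-271.0 [-0.0119  0.0328 -0.001 ]
-281.0 [-0.0192  0.0415 -0.001 ]
-291.0 [-0.0279  0.0488 -0.0011]
```

```bash
python3 -m inch '-0.0023 0.0123 -0.001 -0.1 0 0; -0.0062 0.0229 -0.001 -0.1 0 0; -0.0119 0.0328 -0.001 -0.1 0 0; -0.0192 0.0415 -0.001 -0.1 0 0; -0.0279 0.0488 -0.001 -0.1 0 0'; python3 circ.py -291 -10; python3 chk.py
```

```text
clock: 13.35
ee_pos: [569.7, 44.5, 123.8]
eef_rot: [[-0.561, 0.828, -0.008], [0.828, 0.561, -0.001], [0.004, -0.007, -1.0]]
wrist_force: [-4.4, -0.5, 6.5]
grip_width: 22.9
t 13.35 pos [569.7  44.5 123.8] ang 70.8 rad 64.7 F [-4.4 -0.5  6.5] w 22.9
rot [-0.4 -0.2  0.1]
-301.0 [-0.0112  0.0073 -0.0008]
-311.0 [-0.0219  0.0112 -0.0009]
-321.0 [-0.0331  0.0131 -0.001 ]
-331.0 [-0.0444  0.0131 -0.001 ]
-341.0 [-0.0556  0.0111 -0.001 ]
scene plat (93.56, 115) sill (98.42, 161) housing (80.6, 825)
  boss? 138 [554.  -19.1 155.1] [551.1 -17.8] [23.1 29.6] 66.3
top plat (96.42, 1045) sill (101.26, 259) housing (83.14, 1783)
  boss? 227 [549.6 -15.3 159.3] [550.3 -14.7] [24.8 24.2] 70.3
```

```bash
python3 -m inch '-0.0112 0.0073 -0.001 -0.3 -0.2 0; -0.0219 0.0112 -0.001 -0.3 -0.2 0; -0.0331 0.0131 -0.001 -0.3 -0.2 0; -0.0444 0.0131 -0.001 -0.3 -0.2 0; -0.0556 0.0111 -0.001 -0.3 -0.2 0'; python3 circ.py -341 -5; python3 chk.py
```

```text
clock: 13.95
ee_pos: [610.1, 5.2, 124.2]
eef_rot: [[-0.56, 0.828, -0.003], [0.828, 0.56, 0.002], [0.003, -0.002, -1.0]]
wrist_force: [-0.9, 3.7, 5.4]
grip_width: 22.6
t 13.95 pos [610.1   5.2 124.2] ang 19.5 rad 65.5 F [-0.9  3.7  5.4] w 22.6
rot [-0.1 -0.2  0.1]
-346.0 [-0.0059 -0.0021 -0.0003]
-351.0 [-0.0111 -0.0043 -0.0004]
-356.0 [-0.0162 -0.0069 -0.0004]
-361.0 [-0.021  -0.01   -0.0004]
-366.0 [-0.0255 -0.0135 -0.0004]
scene plat (96.9, 94) sill (98.44, 172) housing (80.61, 715)
  boss? 81 [554.  -28.  153.9] [552.6 -27. ] [28.1 14.3] 9.2
top plat (None, 0) sill (None, 0) housing (83.36, 1193)
```

```bash
python3 -m inch '-0.0059 -0.0021 0 -0.1 -0.2 0; -0.0111 -0.0043 0 -0.1 -0.2 0; -0.0162 -0.0069 0 -0.1 -0.2 0; -0.0222 -0.0107 0 -0.1 -0.2 0; -0.0222 -0.0107 0 -0.1 -0.2 0'; python3 circ.py -362 -5|head -2; python3 chk.py
```

```text
clock: 14.55
ee_pos: [614.2, -20.2, 124.5]
eef_rot: [[-0.559, 0.829, 0.002], [0.829, 0.559, 0.001], [-0.0, 0.002, -1.0]]
wrist_force: [2.4, 2.4, 6.9]
grip_width: 22.9
t 14.55 pos [614.2 -20.2 124.5] ang -3.2 rad 65.9 F [2.4 2.4 6.9] w 22.9
rot [ 0.1  0.  -0. ]
scene plat (98.62, 277) sill (98.04, 171) housing (80.45, 705)
top plat (None, 0) sill (100.95, 293) housing (83.22, 692)
  boss? 130 [552.8 -15.6 160.1] [551.6 -15.5] [18.9 20.1] 0.3
```

The platform is level within about 0.5 mm. I release the knob and retreat upwards.

```bash
python3 -m inch '0 0 0 0 0 0;0 0 0 0 0 0;0 0 0 0 0 0;0 0 0 0 0 0' 0.042; python3 -m inch '0 0 -0.015 0 0 0; 0 0 -0.035 0 0 0; 0 0 -0.06 0 0 0; 0 0 -0.09 0 0 0; 0 0 -0.12 0 0 0'; python3 -m inch '-0.05 -0.05 0 0 0 0;-0.1 -0.1 0 0 0 0;-0.15 -0.15 0 0 0 0;-0.15 -0.15 0 0 0 0;-0.15 -0.15 0 0 0 0'; python3 plan.py; python3 chk.py
python3 - <<'E'
from h import *
c=load("top_l");cv2.imwrite("pics/t5.png",cv2.resize(c["img"][215:315,235:365,::-1],None,fx=6,fy=6,interpolation=cv2.INTER_CUBIC))
c=load("scene_l");cv2.imwrite("pics/s7.png",cv2.resize(c["img"][110:280,240:440,::-1],None,fx=3.5,fy=3.5,interpolation=cv2.INTER_CUBIC))
E
```

```text
clock: 15.05
ee_pos: [613.6, -20.0, 123.9]
eef_rot: [[-0.559, 0.829, -0.0], [0.829, 0.559, 0.001], [0.001, 0.0, -1.0]]
wrist_force: [-0.8, -0.8, -0.1]
grip_width: 41.6
clock: 15.55
ee_pos: [613.1, -20.0, 244.6]
eef_rot: [[-0.559, 0.829, -0.002], [0.829, 0.559, 0.001], [0.002, -0.001, -1.0]]
wrist_force: [0.7, 0.4, -0.3]
grip_width: 42.1
clock: 16.05
ee_pos: [571.0, -233.1, 244.0]
eef_rot: [[-0.555, 0.832, -0.003], [0.832, 0.555, -0.0], [0.001, -0.003, -1.0]]
wrist_force: [0.2, 0.2, -0.6]
grip_width: 42.2
t 16.05 pos [ 571.  -233.1  244. ] yaw 33.71 F [ 0.2  0.2 -0.6] T [ 0.03  0.05 -0.03] w 42.2
scene plat (98.75, 464) sill (98.6, 167) housing (80.53, 789)
  boss? 153 [552.2 -21.3 154.6] [549.6 -19.5] [28.1 25.8] 1.7
top plat (101.41, 1149) sill (101.23, 478) housing (83.19, 2075)
  boss? 233 [548.2 -17.3 159.3] [549.  -17.2] [24.2 23.5] 1.6
```

View pics/t5.png

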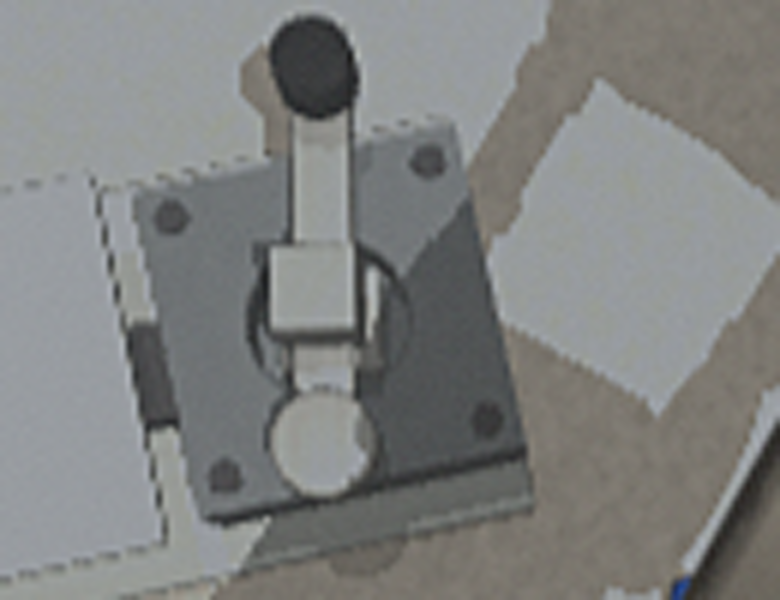

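View pics/s7.png

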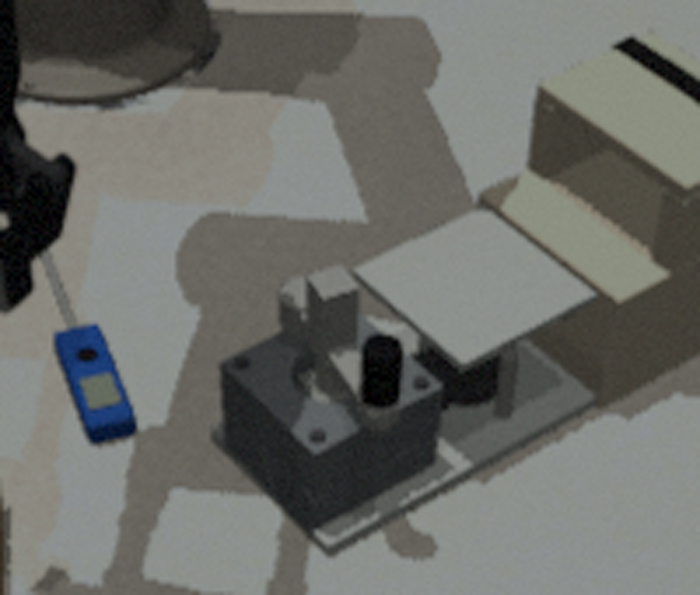

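The crank now stands upright, with its boss on the axis at (549,-17). The boss top is 76.1 mm above the housing top (76 expected when home), and the platform is +0.15 mm against the sill. Last, I check the loose items and that everything is at rest.

```bash
python3 -m inch '0 0 0 0 0 0;0 0 0 0 0 0;0 0 0 0 0 0;0 0 0 0 0 0;0 0 0 0 0 0'; python3 plan.py; python3 chk.py
python3 - <<'E'
from h import *
a=load("scene0");b=load("scene_l")
for n,(u0,u1,v0,v1) in dict(thermo=(245,285,175,240),batten=(150,265,300,360),bread=(318,420,290,352)).items():
    A=cv2.cvtColor(a["img"],6)[v0:v1,u0:u1];S=cv2.cvtColor(b["img"],6)[v0-8:v1+8,u0-8:u1+8]
    r=cv2.matchTemplate(S,A,cv2.TM_CCOEFF_NORMED);_,s,_,p=cv2.minMaxLoc(r);print(n,"shift px",p[0]-8,p[1]-8,round(s,2))
E
```

```text
clock: 16.65
ee_pos: [572.1, -229.4, 244.1]
eef_rot: [[-0.557, 0.83, -0.002], [0.83, 0.557, 0.001], [0.002, -0.001, -1.0]]
wrist_force: [0.0, -0.5, 0.5]
grip_width: 41.9
t 16.65 pos [ 572.1 -229.4  244.1] yaw 33.85 F [ 0.  -0.5  0.5] T [-0.   -0.   -0.02] w 41.9
scene plat (98.62, 460) sill (98.31, 163) housing (80.53, 796)
  boss? 149 [551.9 -21.  154.7] [549.4 -19.4] [26.1 25.7] 0.5
top plat (101.4, 1152) sill (101.1, 476) housing (83.3, 2082)
  boss? 230 [548.4 -17.2 159.3] [549.  -17.2] [24.8 23.5] 0.6
thermo shift px 0 0 0.61
batten shift px 0 0 1.0
bread shift px 0 0 0.98
```

```bash
python3 -c "
from rig import env
print(env.finish_job())"
```

```text
the job is handed in; nothing more can be done
None
```

The job is handed in: the crank is seated on the drive, the platform is level with the sill, and the robot is clear. No verdict was reported. The clock stood at about 17 s, well inside the 72 s limit.

**What I did:** I gripped the crank by its boss, lifted it from the stand and turned it about 7° to match the drive's flats. I could measure their angle down the well from the top camera. It dropped on without any searching and met the floor at the expected height. I then wound it about 310° clockwise by the knob, let go and moved the arm away.

**Last checks:**
- **Platform:** about 0.3 mm above the sill on both cameras, against a limit of 4 mm.
- **Crank:** by the top camera, the boss centre is within about 1 mm of the well axis, and its top is 76.0 mm above the housing top (76 mm expected when fully home).
- **Loose items:** the batten and breadboard match their starting images exactly. The thermometer also shows no shift, but its match score was weaker (0.61), probably because the arm's shadow falls differently there.
- **Robot:** wrist force is about 0 N.

**Disagreements:**
- After I first seated the crank and let go, it leaned about 2–3° in its loose socket. That was within tolerance and gone after winding.
- At the end the scene camera placed the boss about 3 mm off the axis and about 2 mm lower than the top camera did. I put this down to side faces entering the measurement and to calibration error.

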